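# Set the rotating microscope stage to zero and hold its slide finger open

## Robot

A 7-joint arm with a two-finger parallel gripper is mounted at the origin on the work surface. World frame = base frame: x ahead of the robot, y to its left, z up, the work surface at z = 0. Lengths are in m, angles in rad, forces in N, time in s.
With the tool pointing down it reaches from about 0.4 to 0.925 m from the base axis. Payload 4.1 kg.
Tool frame: the origin (TCP) lies midway between the tips of the shut fingers; the grasp point (between the pads) lies 19 mm behind it; z points along the fingers, y is the direction in which the jaws open and shut (so a half turn about z gives the same grasp; the last joint's range is limited). The gripper opens to 85 mm and grips with 20 to 120 N. Pads are 22 mm wide; open, the fingers measure 114 mm over their backs; the gripper's body (76 mm by 85 mm) begins 54 mm behind the grasp point. The pads swing forward as they close: fully open they stand 13 mm farther back than shut.
Start: joints at [-1.416, 0.398, 0.045, 1.537, -0.019, 1.207, -0.051], TCP at [0.163, 0.629, 0.202] pointing down, gripper open.
Joint ranges: [-2.82, 2.82], [-0.49, 2.23], [-1.37, 1.46], [0, 2.46], [-1.36, 4.5], [0.23, 2], [-2.94, 2.94]. Speed limits (rad/s): [2.57, 2.57, 3.14, 3.14, 3.14, 3.14, 3.14].

## Interface

Orientations are given as a rotation vector (axis times angle).
In Python, from rig import manip, vision, ticket gives the robot as it stands.
- The arm moves only by the tool step_arm, never from a script. Its argument "rows" is a list of rows, each a list of 7 numbers: the turn, a rotation vector about the world's x, y, z in units of 8 degrees (1.0 is 8 degrees), then the shift along the world's x, y, z in units of 30 mm (1.0 is 30 mm), then the finger opening in mm, from 0 to 85.4. In form: [[wx, wy, wz, x, y, z, fingers], ...]. A call has 1 to 12 rows; each row shifts and turns the pose as measured when the row begins; what a row does not reach is not made up. A row lasts 1/10 s, in which the tool goes at most 50 mm and 8.59 degrees, less where a joint would pass 70% of its speed; a pose out of reach is approached as far as the arm can. A call is refused whole if a number of a shift passes 1 or a number of a turn 1, either way. A call with a gripper value outside its range is refused whole. The fingers move at their own pace and stop on an object; the grip force is fixed at half the most. Time passes only in rows, so rows that do not move let the fingers close. It gives the time, the measured TCP pose, the force and the opening at its end, in the units of the state.
- manip.get_obs(): the state, without advancing time (a new reading comes with each control period).
- vision.snapshot(name): name is "side" or "top"; returns a dict with "image" (384x512x3 uint8, red, green, blue), "range_z" (384x512 float32, m along the optical axis (not along the pixel's ray), 0 where there is no reading), "fx", "fy", "cx", "cy" (pixels), "dist_coeffs" ([k1, k2, p1, p2, k3] as OpenCV has them; the pictures are not rectified), "extrinsics" (4x4, takes a point from world to camera coordinates). Camera axes: x right, y down, z forward; pixel columns grow to the right and rows downward; lengths in m; the calibration is good to about 2 mm. A picture is of the moment at which its call begins.
- ticket.hand_in(): hands the job in, once; it reports no verdict.
Trained networks look in a picture, given as the dict that the camera call returned (one of the last four; its "shot" number tells which), for a name from the list of things; names that differ only in an ending like _2 or _b are one class to them, and where a whole thing is asked for, a point or a joint stands for the part that bears it (a point fixed in the world has none). Each returns a list of dicts, best first, with "confidence" (0 to 1); they miss things now and then, are a little off and sometimes report something else, mostly with a low value. They report only what shows in the picture. A call takes as long as a camera call.
- vision.regions_of(picture, name): "region" (384x512 bool, what is visible of it).
- vision.spot_point(picture, name): "xyz" ([x, y, z] in m, in the coordinates of the camera as it stood for that picture, good to about 4 mm: a listed point, or the origin of a listed thing).
The state is a dict: "t": time; "q": joint angles; "qvel": joint speeds; "effort": joint torques, N m; "position": TCP position; "ee_rot": TCP orientation; "ft_force": force on the tool from outside, world axes, zero at the start; "moment": the same for the moment, N m; "gripper_width": opening from 0.0 (shut) to 1.0 (fully open).
Only numpy, scipy, OpenCV 4.12 (cv2) and the standard library are available. Lean on these libraries where they do the work, as an engineer would, in place of code of your own. Each camera call takes 0.05 s, during which the arm holds its last target. There are 200 camera calls.

## Task

Get the microscope's round stage ready for the next slides: first turn the stage until its broad white zero line points at the red index line on the lamp base, with the sprung finger of the slide holder still shut. Then swing the sprung finger fully open, against its stop, by its red post, and hold it there with the gripper, the stage staying on zero: the program finishes while the gripper is still holding the finger open, so that slides can be laid in. Leave everything else on the bench undisturbed.

Things in the scene. Friction and masses are not known exactly. Their poses are not given: they have to be found in the camera images.
- lamp_base: white transmitted-light microscope base, 275 mm front to back, 250 mm wide, a 60 mm lamp house at its back, fixed on the bench; place and yaw vary. Origin on the bench surface straight below the axis of the round stage; z up, -x to its front, where the index is. Nothing on base or stage stands higher than 101 mm above the bench
- index_mark (a point): the red index line on a small white plate at the front edge of the stage, on the base; top face 68 mm above the bench, 90.5 mm from the stage axis along the base's -x. It stays with the base
- round_stage (a joint): turn of the round stage about its vertical axis, rad, growing counter-clockwise seen from above; 0 when the zero line points at the red index. Starts 0.45 to 1.15; turns freely from -2.5 to 2.5 with a steady friction of about 0.35 N m, and stays where it is left
- stage_centre (a point): centre of the top face of the round stage, on its axis, 69 mm above the bench. The stage is a dark steel disc 160 mm across, 16 mm thick with a knurled rim and a lit white glass in the middle. Its x and y axes turn with it (they equal those of the base when the joint reads 0)
- zero_line (a point): middle of the broad white zero line painted on the stage's top, 24 mm long (radial) and 4 mm wide, 66.5 mm from the axis along the stage's -x; the other scale marks are thin and short
- holder_bar (a point): middle of the slide holder's aluminium bar, fixed on the stage, 34 mm from the axis along the stage's +x: 12 mm thick along the stage's x, 88 mm long along y, 69 to 85 mm above the bench; point half-way up. Good to grip across the 12 mm to turn the stage. Two thumbscrews stand 8 mm above it, 28 and 32 mm off its middle; a low fixed jaw (top 76 mm) runs forward from its -y end
- spring_finger (a joint): swing of the sprung finger about its upright pivot, rad: 0 = shut (as it starts; its spring pulls it there), 0.6 = fully open at its stop. Opens clockwise seen from above, away from the slide place. Spring moment 0.08 N m shut, 0.18 N m open: 1.5 to 3.2 N at the red post. It springs shut when let go; pushing much harder than this at the stop (over some 5 N) turns the stage
- finger_pivot (a point): pivot axis of the sprung finger at the finger's height (75 mm above the bench), carried by the stage, 34 mm along the stage's +x and 52 mm along its +y from the stage axis
- finger_post (a point): the sprung finger's upright round red thumb post, 10 mm across; point on its axis, 90 mm above the bench. Its top is at 100 mm, and it is free all round above 78 mm (the finger's 6 mm bar passes through its foot). 56.3 mm from the pivot; when shut, offset from it by -56 mm along the stage's x and +6 mm along its y. Moves 34 mm along its arc from shut to open
- specimen_cup: bystander: clear cup with blue lid, 64 mm across, 68 mm tall, origin under its centre; leave it alone
- slide_box: bystander: slide box with green lid, 90 x 38 x 33 mm, origin under its centre; leave it alone
- yellow_cup: bystander: square yellow cup 42 x 42 x 30 mm, origin under its centre; leave it alone
- blue_cap: bystander: blue screw cap 48 mm across, 13 mm tall, origin under its centre; leave it alone
- tube_rack: bystander: white rack with capped tubes, 200 x 70 x 92 mm, origin under its centre; leave it alone
- forceps: bystander: steel forceps lying flat, 120 mm long, 6 mm tall, origin under its middle; leave it alone

How it is judged:
On the way, in this order (a step that is already met when the one before it is completed fails the run):
1. the stage is on zero, within about 4 degrees, with the sprung finger still shut (value of joint round_stage between -0.07 and 0.07 rad and value of joint spring_finger below 0.15 rad), for 0.3 s.
2. the gripper has swung the sprung finger open to its stop with the stage still on zero (value of joint round_stage between -0.09 and 0.09 rad and value of joint spring_finger above 0.53 rad and contact force between the fingers and spring_finger above 0.5 N), for 0.3 s.
At the end, for the whole second after the job is handed in: The gripper's fingers hold the sprung finger still, open at its stop (joint above 0.53 of 0.6 rad, finger contact over 0.5 N), and the stage is on zero within 0.09 rad (5 degrees) (all of step 2 and velocity of joint spring_finger between -0.1 and 0.1 rad/s); the arm keeps its last pose, push and grip.
It fails at once if a bystander on the bench is shifted by more than 20 mm or tipped over (distance of any of specimen_cup, slide_box, yellow_cup, blue_cap, tube_rack, forceps from where it was at the start of the episode above 0.02 m or angle between any of specimen_cup, slide_box, yellow_cup, blue_cap, tube_rack, forceps's own z axis and vertical above 0.5 rad).
It also fails if it takes over 51 s, if anything falls off the work surface, if the arm or the gripper's body presses on something with over 40 N, if the wrist force passes 120 N, or if a joint passes its speed limit or range.

## Working session

There is one attempt and no reset: what is moved stays moved. The work goes in short steps, Python scripts to look and compute and a tool call to move; the robot and the scene stay as the last step left them, time stands still between calls to the robot, and variables do not carry over. Pictures are saved under pics/ and viewed, about 8 in all and at most 12, crops included, and the job is handed in when it is done.

Besides the shell and the picture viewer there is one more tool, called after "Emit:" as a command line: name --pt "numbers of a row" for each row, then --argument value for the rest. step_arm: Moves the arm, as the interface text tells. Its arguments: {"type":"object","properties":{"rows":{"type":"array","items":{"type":"array","items":{"type":"number"}}}},"required":["rows"]}

```bash
ls; mkdir -p pics; cat > h.py <<'E'
from rig import manip, vision, ticket
import numpy as np, cv2
def world(s,p):
    E=np.array(s["extrinsics"]); return (np.linalg.inv(E)@np.r_[p,1])[:3]
def spot(s,n):
    r=vision.spot_point(s,n)
    return [(np.round(world(s,x["xyz"]),4),round(x["confidence"],2)) for x in r[:2]]
def save(s,f): cv2.imwrite("pics/"+f,cv2.cvtColor(s["image"],cv2.COLOR_RGB2BGR))
E
python3 - <<'E'
from h import *
o=manip.get_obs(); print(o)
for c in("top","side"):
    s=vision.snapshot(c); save(s,c+"1.png"); print(c, np.round(np.linalg.inv(s["extrinsics"]),3).tolist(), s["fx"])
    for n in ["lamp_base","index_mark","stage_centre","zero_line","holder_bar","finger_pivot","finger_post","specimen_cup","slide_box","yellow_cup","blue_cap","tube_rack","forceps"]:
        print(n,spot(s,n))
E
```

```text
pics
{'t': 0.0, 'q': array([-1.41600779,  0.39920685,  0.04504272,  1.53792797, -0.01871698,
        1.20687307, -0.05071742]), 'qvel': array([ 0.00099969, -0.00124877,  0.001737  , -0.00048115, -0.00060868,
        0.00107407,  0.00105856]), 'effort': array([-3.33173284e-04, -4.75120926e+01,  1.36414479e+00, -2.54224169e+01,
        1.15173226e-02,  9.54739982e-03,  1.42502748e-05]), 'position': array([0.16300354, 0.62849733, 0.20113275]), 'ee_rot': array([-0.39744082, -3.11622179,  0.00312477]), 'ft_force': array([ 0.4671879 , -0.37224205, -0.8879518 ]), 'moment': array([-0.02578542,  0.03447373, -0.00421203]), 'gripper_width': 1.0003291239357412}
top [[-0.017, -0.992, 0.126, 0.369], [-0.999, 0.013, -0.03, 0.098], [0.028, -0.127, -0.992, 0.968], [0.0, 0.0, 0.0, 1.0]] 387.4918228312415
lamp_base [(array([0.5282, 0.0461, 0.0011]), 0.97), (array([0.4747, 0.0115, 0.0697]), 0.47)]
index_mark [(array([0.4374, 0.0538, 0.0681]), 0.57)]
stage_centre [(array([0.5291, 0.0399, 0.0699]), 0.69)]
zero_line [(array([0.4722, 0.0105, 0.0692]), 0.94), (array([0.5285, 0.042 , 0.0686]), 0.39)]
holder_b
[... 909 characters left out ...]
0691]), 0.9)]
stage_centre [(array([0.5326, 0.0441, 0.0697]), 0.7)]
zero_line [(array([0.474 , 0.0087, 0.0693]), 0.85)]
holder_bar [(array([0.5636, 0.0635, 0.078 ]), 0.71)]
finger_pivot [(array([0.4731, 0.0067, 0.0669]), 0.47), (array([0.5353, 0.1033, 0.0698]), 0.41)]
finger_post [(array([0.4828, 0.087 , 0.0879]), 0.53)]
specimen_cup [(array([0.4841, 0.3988, 0.0011]), 0.67), (array([ 0.3118,  0.4159, -0.0015]), 0.29)]
slide_box [(array([ 0.3134,  0.4097, -0.0006]), 0.74)]
yellow_cup [(array([ 0.5736, -0.1517, -0.0011]), 0.64)]
blue_cap [(array([ 0.4279, -0.1426,  0.0012]), 0.56)]
tube_rack [(array([ 4.286e-01, -1.434e-01, -1.000e-04]), 0.16)]
forceps [(array([0.5498, 0.2192, 0.0024]), 0.37)]
```

View pics/top1.png

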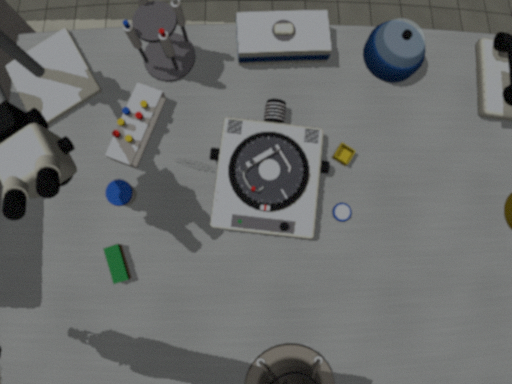

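View pics/side1.png

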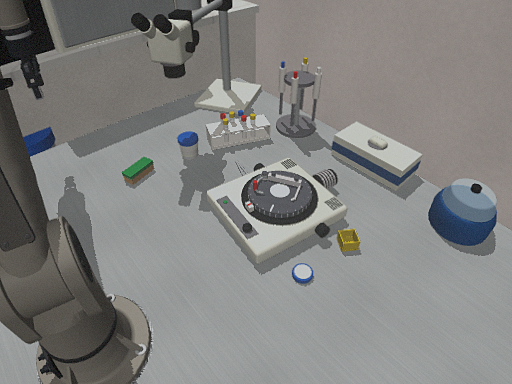

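The top view shows the stage at about (269,170), the zero line at about (283,198) and the red index at about (265,207). The bystanders are clear of the stage. I'll refine the geometry next.

```bash
cat >> h.py <<'E'
def plane(s,uv,z):
    K=np.array([[s["fx"],0,s["cx"]],[0,s["fy"],s["cy"]],[0,0,1.]])
    n=cv2.undistortPoints(np.float64(uv).reshape(-1,1,2),K,np.array(s["dist_coeffs"])).reshape(-1,2)
    T=np.linalg.inv(s["extrinsics"]); d=np.c_[n,np.ones(len(n))]@T[:3,:3].T; o=T[:3,3]
    return o+d*((z-o[2])/d[:,2])[:,None]
E
python3 - <<'E'
from h import *
tiles=[]
for c in("top","side"):
    s=vision.snapshot(c); im=s["image"]
    for n in("round_stage","lamp_base"):
        r=vision.regions_of(s,n)
        if not r: print(c,n,"none"); continue
        m=r[0]["region"].astype(np.uint8); print(c,n,r[0]["confidence"],m.sum())
        if n=="round_stage":
            h=cv2.convexHull(cv2.findContours(m,0,1)[0][0]).reshape(-1,2)
            P=plane(s,h,0.064)[:,:2]; A=np.c_[2*P,np.ones(len(P))]
            x=np.linalg.lstsq(A,(P**2).sum(1),rcond=None)[0]; print("centre",x[:2],"r",np.sqrt(x[2]+x[0]**2+x[1]**2))
            ys,xs=np.where(m>0)
        else:
            b=np.array(sorted(map(tuple,cv2.boxPoints(cv2.minAreaRect(np.argwhere(m)[:,::-1].astype(np.float32)))))); print(plane(s,b,0.05).round(3).tolist())
    hsv=cv2.cvtColor(im,cv2.COLOR_RGB2HSV); red=((hsv[...,0]<8)|(hsv[...,0]>172))&(hsv[...,1]>90)&(hsv[...,2]>60)
    roi=np.zeros_like(red); roi[ys.min()-5:ys.max()+15,xs.min()-10:xs.max()+10]=1
    n_,l,st,ce=cv2.connectedComponentsWithStats((red&roi).astype(np.uint8))
    for i in range(1,n_): print("red",st[i],ce[i].round(1),plane(s,ce[i],.068)[0].round(4),plane(s,ce[i],.095)[0].round(4))
    cy,cx=(ys.min()+ys.max())//2,(xs.min()+xs.max())//2
    t=im[cy-55:cy+55,cx-55:cx+55]; print("crop origin",cx-55,cy-55)
    tiles.append(cv2.resize(t,(396,396),interpolation=cv2.INTER_CUBIC))
cv2.imwrite("pics/crop.png",cv2.cvtColor(np.hstack(tiles),cv2.COLOR_RGB2BGR))
E
```

```text
top round_stage 0.82 3534
centre [0.53171507 0.04289694] r 0.08018579255529508
top lamp_base 0.89 12210
[[0.398, 0.204, 0.05], [0.733, 0.168, 0.05], [0.362, -0.079, 0.05], [0.697, -0.131, 0.05]]
red [251 186   5   6  25] [252.9 188.4] [0.4847 0.0816 0.068 ] [0.4813 0.082  0.095 ]
red [264 204   2   6   9] [264.7 207. ] [0.4408 0.0548 0.068 ] [0.4386 0.0561 0.095 ]
crop origin 214 114
side round_stage 0.68 2327
centre [0.52967424 0.04005115] r 0.08315688314309642
side lamp_base none
red [253 180   4  11  38] [254.5 184.5] [0.4969 0.0996 0.068 ] [0.4775 0.0766 0.095 ]
red [247 203   5   3   9] [248.8 203.9] [0.4409 0.055  0.068 ] [0.424  0.0339 0.095 ]
crop origin 225 139
```

View pics/crop.png

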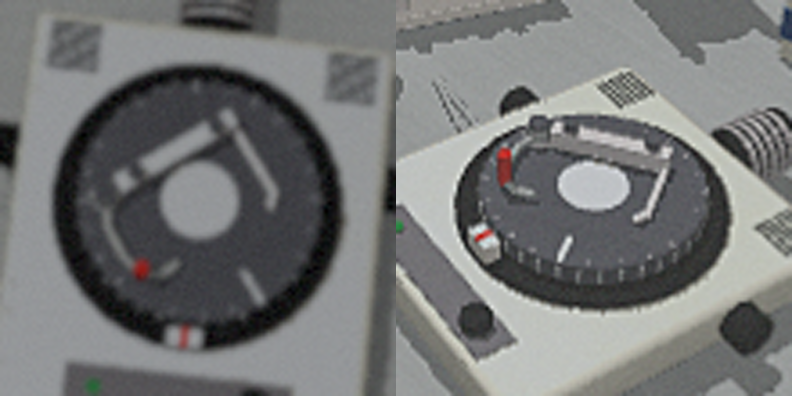

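The crop shows the zero line at (253,287) in the left tile, the red index at (184,337) and the red post at (142,269). The white glass centre is at (200,201).

```bash
python3 - <<'E'
from h import *
for c,g,z in(("top",(269.5,169.8),(284.3,193.7)),("side",(280,190.9),(271.9,207.9))):
    s=vision.snapshot(c); C=plane(s,g,.069)[0]; Z=plane(s,z,.069)[0]; print(c,C.round(4),Z.round(4))
C=np.array([.531,.0425]);I=np.array([.4408,.055]);
print(np.linalg.norm(I-C),np.arctan2(*(C-I)[::-1]))
for Z in([.473,.0095],):
    v=C-np.array(Z);print(np.linalg.norm(v),np.arctan2(v[1],v[0]))
E
```

```text
top [0.5284 0.0418 0.069 ] [0.4712 0.0083 0.069 ]
side [0.5295 0.039  0.069 ] [0.4738 0.008  0.069 ]
0.09106201183808757 -0.13770388147859985
0.06673080248281153 0.5172873803276209
```

Emit:
step_arm --pt "0 0 -0.24 0.4 -0.8 0 45" --pt "0 0 -0.24 0.4 -0.8 0 45" --pt "0 0 -0.24 0.4 -0.8 0 45" --pt "0 0 -0.24 0.4 -0.8 0 45" --pt "0 0 -0.24 0.4 -0.8 0 45" --pt "0 0 -0.24 0.4 -0.8 0 45" --pt "0 0 -0.24 0.4 -0.8 0 45" --pt "0 0 -0.24 0.4 -0.8 0 45" --pt "0 0 -0.24 0.4 -0.8 0 45" --pt "0 0 -0.24 0.4 -0.8 0 45" --pt "0 0 -0.24 0.4 -0.8 0 45" --pt "0 0 -0.24 0.4 -0.8 0 45"

```text
t: 3.0
position: [0.3087, 0.3327, 0.2027]
ee_rot: [-1.026, -2.968, -0.009]
ft_force: [-0.1, -0.5, -0.1]
gripper_width: 0.526
```

Emit:
step_arm --pt "0 0 -0.23 0.7 -0.76 0 45" --pt "0 0 -0.23 0.7 -0.76 0 45" --pt "0 0 -0.23 0.7 -0.76 0 45" --pt "0 0 -0.23 0.7 -0.76 0 45" --pt "0 0 -0.23 0.7 -0.76 0 45" --pt "0 0 -0.23 0.7 -0.76 0 45" --pt "0 0 -0.23 0.7 -0.76 0 45" --pt "0 0 -0.23 0.7 -0.76 -0.3 45" --pt "0 0 -0.23 0.7 -0.76 -0.3 45" --pt "0 0 -0.23 0.7 -0.76 -0.3 45" --pt "0 0 -0.23 0.7 -0.76 -0.3 45" --pt "0 0 -0.23 0.7 -0.76 -0.3 45"

```text
t: 4.2
position: [0.5718, 0.0342, 0.1598]
ee_rot: [1.615, 2.69, 0.022]
ft_force: [-0.7, 0.8, 0.0]
gripper_width: 0.527
```

Emit:
step_arm --pt "0 0 0 0 0 0 45" --pt "0 0 0 0 0 0 45"

```text
t: 4.4
position: [0.5726, 0.027, 0.1587]
ee_rot: [1.628, 2.68, 0.016]
ft_force: [-0.6, 0.7, 0.5]
gripper_width: 0.527
```

Emit:
step_arm --pt "0 0 0.1 -0.2 0.5 -0.4 45" --pt "0 0 0.1 -0.15 0.4 -0.4 45" --pt "0 0 0.08 -0.07 0.16 -0.4 45" --pt "0 0 0 0 0 0 45" --pt "0 0 0 0 0 0 45"

```text
t: 4.9
position: [0.5554, 0.0664, 0.1194]
ee_rot: [1.563, 2.724, 0.019]
ft_force: [0.4, 0.3, 0.9]
gripper_width: 0.525
```

```bash
python3 - <<'E'
from h import *
print(manip.get_obs()["position"])
t=[]
for c,(x,y) in(("top",(270,165)),("side",(275,175))):
    s=vision.snapshot(c); t.append(cv2.resize(s["image"][y-50:y+50,x-50:x+50],(400,400),interpolation=cv2.INTER_CUBIC))
cv2.imwrite("pics/a.png",cv2.cvtColor(np.hstack(t),cv2.COLOR_RGB2BGR))
E
```

```text
[0.55538246 0.06635766 0.11936964]
```

View pics/a.png

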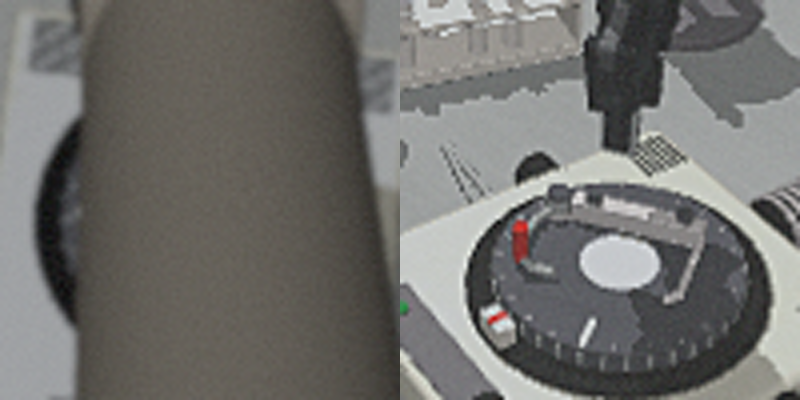

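Emit:
step_arm --pt "0 0 0 0.1 -0.15 0 45" --pt "0 0 0 0.05 -0.08 0 45" --pt "0 0 0 0 0 0 45"

```text
t: 5.3
position: [0.562, 0.0571, 0.121]
ee_rot: [1.565, 2.719, 0.021]
ft_force: [0.4, 0.2, 0.1]
gripper_width: 0.53
```

```bash
python3 - <<'E'
from h import *
s=vision.snapshot("side");E=s["extrinsics"];K=np.array([[s["fx"],0,s["cx"]],[0,s["fy"],s["cy"]],[0,0,1.]])
p=manip.get_obs()["position"];print(p)
for q in(p,[.5595,.0589,.085]): print(cv2.projectPoints(np.float64([q]),cv2.Rodrigues(E[:3,:3])[0],E[:3,3],K,np.array(s["dist_coeffs"]))[0].ravel())
for n in("holder_bar","stage_centre"): print(n,spot(s,n))
E
```

```text
[0.56201609 0.05720207 0.12097896]
[285.48279438 166.03860693]
[283.51097119 177.09195567]
holder_bar [(array([0.5607, 0.0632, 0.0777]), 0.56)]
stage_centre [(array([0.5306, 0.0413, 0.0693]), 0.75), (array([ 0.4825,  0.3976, -0.0021]), 0.5)]
```

Emit:
step_arm --pt "0 0 0 -0.04 0.04 -0.4 45" --pt "0 0 0 -0.03 0.03 -0.4 45" --pt "0 0 0 0 0 -0.35 45" --pt "0 0 0 0 0 -0.2 45" --pt "0 0 0 0 0 0 45" --pt "0 0 0 0 0 0 45"

```text
t: 6.05
position: [0.5576, 0.0604, 0.075]
ee_rot: [1.564, 2.723, 0.017]
ft_force: [-0.9, -0.4, 0.9]
gripper_width: 0.525
```

Emit:
step_arm --pt "0 0 0 0 0 0 5" --pt "0 0 0 0 0 0 5" --pt "0 0 0 0 0 0 5" --pt "0 0 0 0 0 0 5" --pt "0 0 0 0 0 0 5" --pt "0 0 0 0 0 0 5" --pt "0 0 0 0 0 0 5"

```text
t: 6.75
position: [0.5591, 0.0605, 0.0766]
ee_rot: [1.563, 2.721, 0.021]
ft_force: [0.0, -0.5, -0.3]
gripper_width: 0.058
```

```bash
python3 - <<'E'
from h import *
o=manip.get_obs();print(o["position"],o["ft_force"],o["moment"],o["gripper_width"]*85.4)
s=vision.snapshot("side"); x,y=275,180
cv2.imwrite("pics/b.png",cv2.cvtColor(cv2.resize(s["image"][y-50:y+50,x-50:x+50],(500,500),interpolation=cv2.INTER_CUBIC),cv2.COLOR_RGB2BGR))
print(spot(s,"zero_line"))
E
```

```text
[0.55910268 0.06048307 0.07662406] [ 0.0019084  -0.51203576 -0.29279154] [-0.01037296 -0.01104003 -0.0042031 ] 4.97094380729152
[(array([0.4735, 0.0114, 0.0677]), 0.79), (array([ 0.5758, -0.1541,  0.0007]), 0.41)]
```

View pics/b.png

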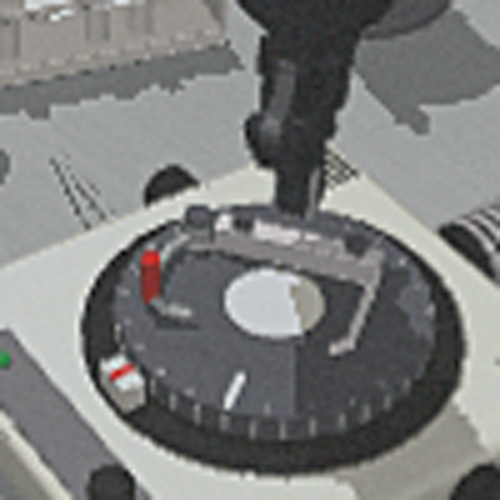

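```bash
python3 - <<'E'
from h import *
s=vision.snapshot("side")
T=np.linalg.inv(s["extrinsics"]);Z=s["range_z"]
K=np.array([[s["fx"],0,s["cx"]],[0,s["fy"],s["cy"]],[0,0,1.]])
def pt(u,v):
    n=cv2.undistortPoints(np.float64([[[u,v]]]),K,np.array(s["dist_coeffs"])).ravel()
    z=Z[v,u]; return (T@np.r_[n*z,z,1])[:3].round(3) if z>0 else None
for u in(280,283,286,289):
    for v in range(160,186,2): print(u,v,pt(u,v),s["image"][v,u])
E
```

```text
280 160 [0.511 0.027 0.183] [57 60 58]
280 162 [0.521 0.036 0.167] [42 46 46]
280 164 [0.529 0.044 0.152] [57 61 63]
280 166 [0.548 0.062 0.125] [80 83 84]
280 168 [0.542 0.056 0.126] [63 66 69]
280 170 [0.541 0.055 0.121] [55 56 57]
280 172 [0.547 0.06  0.108] [93 91 93]
280 174 [0.574 0.086 0.07 ] [111 111 115]
280 176 [0.558 0.07  0.083] [200 197 195]
280 178 [0.55  0.062 0.085] [164 160 163]
280 180 [0.55  0.062 0.079] [131 130 130]
280 182 [0.551 0.062 0.071] [147 147 150]
280 184 [0.549 0.059 0.067] [172 173 166]
283 160 [0.513 0.02  0.187] [42 43 46]
283 162 None [55 56 55]
283 164 [0.532 0.037 0.155] [47 49 49]
283 166 [0.547 0.051 0.133] [54 56 55]
283 168 [0.546 0.05  0.128] [54 53 56]
283 170 [0.55  0.053 0.117] [53 56 57]
283 172 [0.545 0.048 0.116] [50 54 52]
283 174 [0.579 0.08  0.071] [83 83 91]
283 176 [0.561 0.062 0.086] [211 210 209]
283 178 [0.556 0.058 0.085] [174 170 171]
283 180 [0.555 0.056 0.079] [135 132 131]
283 182 [0.555 0.055 0.074] [127 126 128]
283 184 [0.554 0.054 0.068] [120 121 125]
286 160 [0.532 0.029 0.172] [39 41 40]
286 162 [0.532 0.029 0.166] [
[... 281 characters left out ...]
45 146]
286 178 [0.564 0.054 0.083] [136 134 134]
286 180 [0.558 0.048 0.084] [130 129 130]
286 182 [0.56  0.049 0.074] [136 132 133]
286 184 [0.56  0.049 0.068] [67 69 74]
289 160 [0.557 0.042 0.152] [39 41 45]
289 162 [0.567 0.051 0.135] [42 43 39]
289 164 [0.568 0.051 0.128] [39 45 44]
289 166 [0.568 0.051 0.122] [41 42 41]
289 168 [0.568 0.05  0.116] [75 74 74]
289 170 [0.625 0.102 0.047] [190 190 181]
289 172 [0.598 0.077 0.07 ] [114 116 117]
289 174 [0.594 0.073 0.067] [91 91 96]
289 176 [0.588 0.066 0.069] [ 96  97 101]
289 178 [0.568 0.048 0.085] [138 137 137]
289 180 [0.562 0.042 0.085] [150 146 145]
289 182 [0.564 0.043 0.077] [132 129 130]
289 184 [0.562 0.04  0.073] [134 134 131]
```

In the side view the fingers end visibly above the bar, at about z 0.11 by depth, although the TCP reads 0.077. The closing met nothing. I'll reopen and descend in small steps, watching force and depth.

Emit:
step_arm --pt "0 0 0 0 0 0 45" --pt "0 0 0 0 0 0 45" --pt "0 0 0 0 0 0 45" --pt "0 0 0 0 0 -0.1 45" --pt "0 0 0 0 0 -0.1 45" --pt "0 0 0 0 0 0 45"

```text
t: 7.5
position: [0.5589, 0.0605, 0.0699]
ee_rot: [1.563, 2.722, 0.021]
ft_force: [0.0, 0.4, 0.4]
gripper_width: 0.528
```

```bash
cat >> h.py <<'E'
def cloud(s):
    K=np.array([[s["fx"],0,s["cx"]],[0,s["fy"],s["cy"]],[0,0,1.]]); Z=s["range_z"]
    v,u=np.indices(Z.shape); n=cv2.undistortPoints(np.float64(np.stack([u,v],-1)).reshape(-1,1,2),K,np.array(s["dist_coeffs"])).reshape(*Z.shape,2)
    T=np.linalg.inv(s["extrinsics"]); P=np.dstack([n*Z[...,None],Z])@T[:3,:3].T+T[:3,3]; P[Z==0]=np.nan; return P
E
python3 - <<'E'
from h import *
o=manip.get_obs();print(o["position"],o["ft_force"],o["gripper_width"]*85.4)
s=vision.snapshot("side");P=cloud(s)
print("finger pts by height band (median xyz, n):")
m=(abs(P[...,0]-o["position"][0])<.06)&(abs(P[...,1]-o["position"][1])<.06)
for a in np.arange(.088,.16,.006):
    k=m&(P[...,2]>a)&(P[...,2]<a+.006); print(round(a,3),k.sum(),np.round(np.nanmedian(P[k],0),3) if k.any() else "", np.argwhere(k)[:,::-1].mean(0).round() if k.any() else "")
x,y=280,175
cv2.imwrite("pics/c.png",cv2.cvtColor(cv2.resize(s["image"][y-40:y+40,x-40:x+40],(560,560),interpolation=cv2.INTER_CUBIC),cv2.COLOR_RGB2BGR))
E
```

```text
[0.55886759 0.06049268 0.06990113] [0.00793852 0.37207684 0.44805422] 45.06766673007553
finger pts by height band (median xyz, n):
0.088 28 [0.56  0.056 0.092] [285. 176.]
0.094 0  
0.1 14 [0.54  0.051 0.104] [284. 174.]
0.106 19 [0.533 0.052 0.11 ] [284. 173.]
0.112 23 [0.533 0.039 0.115] [283. 174.]
0.118 28 [0.538 0.043 0.121] [284. 170.]
0.124 23 [0.532 0.039 0.127] [284. 170.]
0.13 10 [0.53  0.043 0.133] [283. 169.]
0.136 9 [0.583 0.064 0.139] [289. 157.]
0.142 8 [0.564 0.05  0.145] [288. 160.]
0.148 24 [0.516 0.03  0.151] [282. 167.]
0.154 42 [0.516 0.033 0.156] [281. 166.]
0.16 20 [0.538 0.036 0.163] [287. 158.]
```

View pics/c.png

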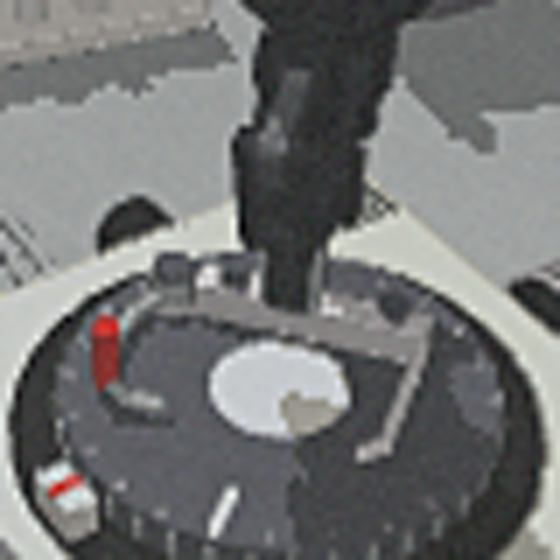

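The picture shows the near fingertip at about (290,305), which is about z 0.10 by depth. The real tips are roughly 25 mm above where the reported TCP implies, so I'll keep descending carefully.

Emit:
step_arm --pt "0 0 0 0 0 -0.2 45" --pt "0 0 0 0 0 -0.2 45" --pt "0 0 0 0 0 0 45"

```text
t: 7.85
position: [0.5589, 0.0605, 0.0569]
ee_rot: [1.563, 2.722, 0.021]
ft_force: [0.2, 0.1, -0.2]
gripper_width: 0.526
```

Emit:
step_arm --pt "0 0 0 0 0 -0.2 45" --pt "0 0 0 0 0 -0.1 45" --pt "0 0 0 0 0 0 45"

```text
t: 8.15
position: [0.5587, 0.0605, 0.0468]
ee_rot: [1.564, 2.722, 0.02]
ft_force: [-0.2, -0.3, 0.1]
gripper_width: 0.526
```

```bash
python3 - <<'E'
from h import *
o=manip.get_obs();print(o["position"],o["ft_force"],o["gripper_width"]*85.4)
s=vision.snapshot("side");P=cloud(s)
for v in range(164,190,2): print(v,[ (P[v,u].round(3).tolist(), int(s["image"][v,u].mean())) for u in(280,283)])
x,y=280,175
cv2.imwrite("pics/d.png",cv2.cvtColor(cv2.resize(s["image"][y-40:y+40,x-40:x+40],(560,560),interpolation=cv2.INTER_CUBIC),cv2.COLOR_RGB2BGR))
E
```

```text
[0.55870664 0.06047102 0.04677132] [-0.18805919 -0.32601816  0.09479225] 44.96210479308298
164 [([0.506, 0.021, 0.178], 79), ([0.51, 0.016, 0.18], 54)]
166 [([0.504, 0.019, 0.175], 51), ([0.509, 0.014, 0.175], 50)]
168 [([0.504, 0.018, 0.17], 55), ([0.512, 0.017, 0.166], 43)]
170 [([0.506, 0.021, 0.161], 49), ([0.512, 0.016, 0.161], 49)]
172 [([0.508, 0.022, 0.153], 48), ([0.513, 0.017, 0.154], 49)]
174 [([0.511, 0.024, 0.144], 49), ([0.514, 0.018, 0.146], 55)]
176 [([0.516, 0.029, 0.132], 59), ([0.516, 0.019, 0.139], 47)]
178 [([0.513, 0.026, 0.13], 52), ([0.517, 0.02, 0.131], 45)]
180 [([0.529, 0.041, 0.105], 53), ([0.533, 0.035, 0.106], 43)]
182 [([0.528, 0.04, 0.099], 52), ([0.535, 0.036, 0.098], 53)]
184 [([0.529, 0.04, 0.092], 49), ([0.537, 0.037, 0.089], 59)]
186 [([0.53, 0.04, 0.084], 122), ([0.536, 0.036, 0.084], 94)]
188 [([0.537, 0.047, 0.069], 205), ([0.544, 0.043, 0.068], 217)]
```

View pics/d.png

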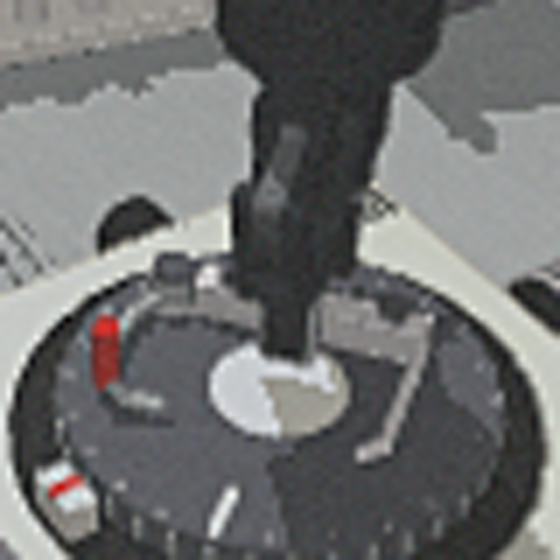

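The near finger is now in front of the bar over the glass, at tile (290,350), with its tip at about z 0.083. I'll go 4 mm lower and close.

Emit:
step_arm --pt "0 0 0 0 0 -0.12 45" --pt "0 0 0 0 0 0 45" --pt "0 0 0 0 0 0 5" --pt "0 0 0 0 0 0 5" --pt "0 0 0 0 0 0 5" --pt "0 0 0 0 0 0 5" --pt "0 0 0 0 0 0 5"

```text
t: 8.9
position: [0.5597, 0.0608, 0.0437]
ee_rot: [1.563, 2.721, 0.022]
ft_force: [0.9, 0.6, -0.4]
gripper_width: 0.124
```

Emit:
step_arm --pt "0 0 -0.6 0.047 -0.087 0 5" --pt "0 0 -0.6 0.043 -0.09 0 5" --pt "0 0 -0.6 0.033 -0.09 0 5" --pt "0 0 -0.6 0.027 -0.093 0 5" --pt "0 0 0 0 0 0 5"

```text
t: 9.4
position: [0.5636, 0.0498, 0.0437]
ee_rot: [1.998, 2.417, 0.017]
ft_force: [1.2, 0.4, -0.1]
gripper_width: 0.122
```

Emit:
step_arm --pt "0 0 -0.58 0.02 -0.097 0 5" --pt "0 0 -0.58 0.012 -0.1 0 5" --pt "0 0 -0.58 0.005 -0.097 0 5" --pt "0 0 -0.58 -0.005 -0.09 0 5" --pt "0 0 0 0 0 0 5" --pt "0 0 0 0 0 0 5"

```text
t: 10.0
position: [0.5637, 0.0388, 0.0437]
ee_rot: [2.354, 2.07, 0.013]
ft_force: [1.6, -0.2, -0.6]
gripper_width: 0.12
```

```bash
cat > z.py <<'E'
from h import *
import sys
o=manip.get_obs();print(o["position"],o["ee_rot"],o["ft_force"],o["gripper_width"]*85.4)
s=vision.snapshot(sys.argv[1])
for n in("zero_line","index_mark","stage_centre","finger_post","finger_pivot"): print(n,spot(s,n))
x,y=int(sys.argv[3]),int(sys.argv[4])
cv2.imwrite("pics/"+sys.argv[2],cv2.cvtColor(cv2.resize(s["image"][y-40:y+40,x-40:x+40],(560,560),interpolation=cv2.INTER_CUBIC),cv2.COLOR_RGB2BGR))
E
python3 z.py side e.png 275 180
```

```text
[0.56371481 0.03882442 0.04368163] [2.35430426 2.06958426 0.01324371] [ 1.64051193 -0.2204127  -0.57765679] 10.207835230116082
zero_line [(array([0.4666, 0.0534, 0.0676]), 0.91)]
index_mark [(array([0.4411, 0.0547, 0.0672]), 0.65)]
stage_centre [(array([0.5282, 0.0431, 0.0701]), 0.78)]
finger_post [(array([0.519 , 0.104 , 0.0875]), 0.39)]
finger_pivot [(array([0.571 , 0.088 , 0.0691]), 0.48)]
```

View pics/e.png

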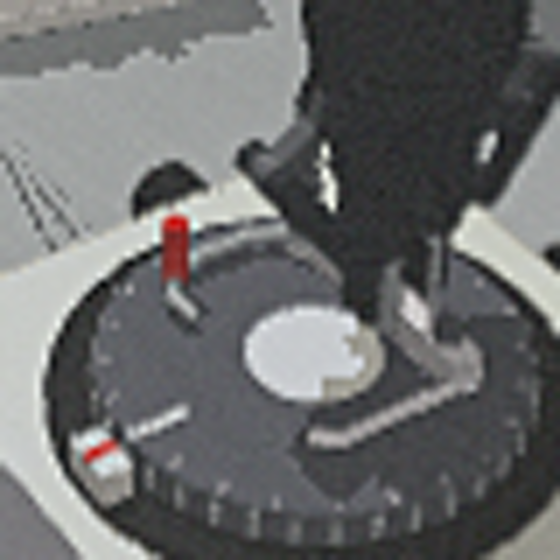

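The zero line, at tile (158,422), now points at the red index at tile (100,452). I'll put a number on the remaining error.

```bash
python3 - <<'E'
from h import *
s=vision.snapshot("side"); g=s["image"].astype(int)
m=(g.min(2)>105); roi=np.zeros_like(m); roi[196:206,252:264]=1
n,l,st,ce=cv2.connectedComponentsWithStats((m&roi).astype(np.uint8))
print(g.mean(2)[194:207,250:265].astype(int))
w=np.clip(g.mean(2)-95,0,None)
for i in range(1,n):
    k=l==i; v,u=np.where(k); c=np.array([(u*w[k]).sum(),(v*w[k]).sum()])/w[k].sum()
    Z=plane(s,c,.069)[0][:2]; print(st[i],c.round(2),Z.round(4))
    for C in([.530,.042],[.531,.043],[.529,.040]):
        a=np.arctan2(*(np.array(C)-Z)[::-1]); b=np.arctan2(*(np.array(C)-[.4409,.0549])[::-1]); print(a,b,a-b)
E
```

```text
[[ 98 100  96  99  96  95 100  94  96  96  96  89 100  96  96]
 [ 99 112  97 100  99  97  96  97  97  92  95  95  93  96  98]
 [112 131  97  96 103  94  94  97  98  95  88  93  94  90  94]
 [135  97  98 101  96  99  92  96  91  89 110 113  93  95  94]
 [ 93  99  98  97  96  95  93  92 111 137 185 167  90  91  98]
 [101  97  99  95  93 101 104 139 172 221 217 155  87  99 103]
 [145  70  95 116 112 160 168 221 194 153  78  91  95  92  94]
 [118  47  76 176 165 218 174 155  86  88  95  94 101  97  95]
 [169  51  54 165 161 107  85  91  93  94  96  98  95 101 100]
 [114  99  96  66  87  95  96 101  97  97  96  96 100  96 101]
 [147 181 152  79  55  92 100 103  95  96 105  94  98  96  96]
 [216 214 225 131  55  56  92 101  98 107 138  95  97  99 100]
 [210 204 213 181  53  58  89  79 101 140 132  99  96  99 102]]
[253 197   9   6  25] [257.15 199.83] [0.4648 0.0518]
-0.14883389205468905 -0.14378206650911468 -0.005051825545574373
-0.13179050220571045 -0.13131543898308803 -0.0004750632226224183
-0.18143934136275094 -0.16754057717694346 -0.013898764185807488
[252 204   2   2   3] [252.16 204.75] [0.4447 0.0467]
-0.054658916689571055 -0.14378206650911468 0.08912314981954363
-0.04246879019918786 -0.13131543898308803 0.08884664878390017
-0.07891808946503046 -0.16754057717694346 0.088622487711913
[260 205   1   1   1] [260. 205.] [0.4585 0.0338]
0.11416967884118348 -0.14378206650911468 0.2579517453502982
0.12620904622927626 -0.13131543898308803 0.25752448521236426
0.08769233804849651 -0.16754057717694346 0.25523291522543995
```

The stage reads within about 0.015 rad of zero. Next I'll release the bar and lift clear.

Emit:
step_arm --pt "0 0 0 0 0 0 40" --pt "0 0 0 0 0 0 40" --pt "0 0 0 0 0 0 40" --pt "0 0 0 0 0 0.2 40" --pt "0 0 0 0 0 0.4 40" --pt "0 0 0 0 0 0.6 40" --pt "0 0 0 0 0 0.6 40" --pt "0 0 0 0 0 0.1 40" --pt "0 0 0 0 0 0 40"

```text
t: 11.25
position: [0.5639, 0.0397, 0.1059]
ee_rot: [2.355, 2.07, 0.016]
ft_force: [-0.5, 0.2, -0.3]
gripper_width: 0.473
```

```bash
python3 - <<'E'
from h import *
s=vision.snapshot("side"); g=s["image"]
hsv=cv2.cvtColor(g,cv2.COLOR_RGB2HSV); red=((hsv[...,0]<8)|(hsv[...,0]>172))&(hsv[...,1]>90)&(hsv[...,2]>60)
roi=np.zeros_like(red); roi[160:215,235:300]=1
n,l,st,ce=cv2.connectedComponentsWithStats((red&roi).astype(np.uint8))
for i in range(1,n): print(st[i],ce[i].round(1),plane(s,ce[i],.089)[0].round(4))
for k in("zero_line","finger_post","finger_pivot"): print(k,spot(s,k))
v,u=np.where((s["image"].min(2)>110)); k=(v>195)&(v<204)&(u>252)&(u<264)&(v<203); 
Z=plane(s,[u[k].mean(),v[k].mean()],.069)[0]; print(Z,np.arctan2(.042-Z[1],.53-Z[0])+.1438)
E
```

```text
[258 171   4   9  36] [259.5 175. ] [0.515  0.1013 0.089 ]
[247 203   5   3   9] [248.8 203.9] [0.4278 0.0386 0.089 ]
zero_line [(array([0.4652, 0.0518, 0.0686]), 0.59)]
finger_post [(array([0.518 , 0.1033, 0.0878]), 0.43)]
finger_pivot [(array([0.5735, 0.0871, 0.0703]), 0.56)]
[0.4642289  0.05195899 0.069     ] -0.0064774143701606945
```

Emit:
step_arm --pt "0 0 0.8 -0.13 0.165 0.1 40" --pt "0 0 0.85 -0.13 0.165 0 40" --pt "0 0 0.85 -0.13 0.165 0 40" --pt "0 0 0.85 -0.13 0.165 0 40" --pt "0 0 0.85 -0.13 0.165 0 40" --pt "0 0 0.85 -0.13 0.165 0 40" --pt "0 0 0.85 -0.13 0.165 0 40" --pt "0 0 0.85 -0.13 0.165 0 40" --pt "0 0 0.85 -0.13 0.165 0 40" --pt "0 0 0.85 -0.13 0.165 0 40" --pt "0 0 0.85 -0.13 0.165 0 40" --pt "0 0 0.8 -0.13 0.165 0 40"

```text
t: 12.65
position: [0.5068, 0.098, 0.0973]
ee_rot: [-0.366, -3.113, 0.012]
ft_force: [0.3, 0.5, -0.6]
gripper_width: 0.471
```

Emit:
step_arm --pt "0 0 0 0 0 0 40" --pt "0 0 0 0 0 0 40"

```text
t: 12.85
position: [0.5054, 0.0982, 0.096]
ee_rot: [-0.367, -3.11, 0.013]
ft_force: [0.8, -0.4, 0.0]
gripper_width: 0.465
```

Emit:
step_arm --pt "0 0 0 0.15 0.06 0 40" --pt "0 0 0 0.12 0.05 0 40" --pt "0 0 0 0.03 0.01 0 40" --pt "0 0 0 0 0 0 40" --pt "0 0 0 0 0 0 40"

```text
t: 13.35
position: [0.516, 0.1009, 0.0954]
ee_rot: [-0.376, -3.108, 0.016]
ft_force: [1.2, 0.5, 0.5]
gripper_width: 0.468
```

Emit:
step_arm --pt "0 0 0 0 0.02 -0.4 40" --pt "0 0 0 0 0.02 -0.4 40" --pt "0 0 0 0 0 -0.35 40" --pt "0 0 0 0 0 -0.15 40" --pt "0 0 0 0 0 0 40" --pt "0 0 0 0 0 0 40"

```text
t: 13.95
position: [0.5144, 0.1018, 0.0515]
ee_rot: [-0.376, -3.106, 0.018]
ft_force: [0.1, -0.5, 0.6]
gripper_width: 0.468
```

```bash
python3 z.py side f.png 262 175
```

```text
[0.51439295 0.10176028 0.05154611] [-0.37649651 -3.10564373  0.01785973] [ 0.06023014 -0.50082948  0.56747466] 39.97868561541993
zero_line [(array([0.4651, 0.0517, 0.0686]), 0.83), (array([0.5274, 0.0412, 0.07  ]), 0.3)]
index_mark [(array([0.4377, 0.0582, 0.0657]), 0.67)]
stage_centre [(array([0.5303, 0.0454, 0.0706]), 0.91)]
finger_post [(array([0.5169, 0.1053, 0.0891]), 0.4)]
finger_pivot [(array([0.5726, 0.0879, 0.0697]), 0.47)]
```

View pics/f.png

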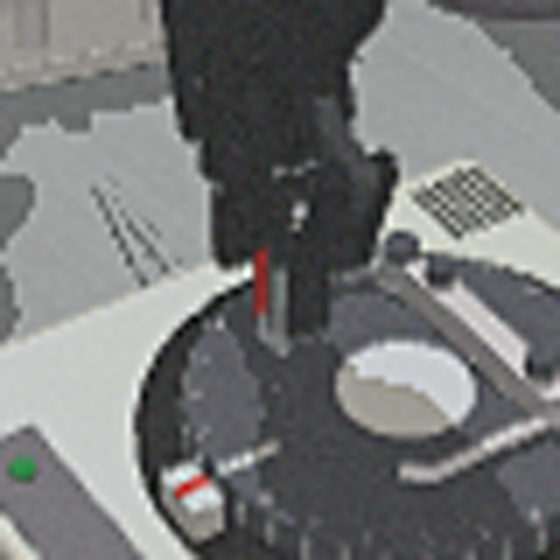

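The near finger sits at tile (300,300), just in front of the post at (262,285), with the post between the pads. I'll close now.

Emit:
step_arm --pt "0 0 0 0 0 0 3" --pt "0 0 0 0 0 0 3" --pt "0 0 0 0 0 0 3" --pt "0 0 0 0 0 0 3" --pt "0 0 0 0 0 0 3" --pt "0 0 0 0 0 0 3"

```text
t: 14.85
position: [0.5156, 0.1036, 0.0529]
ee_rot: [-0.375, -3.109, 0.013]
ft_force: [-0.4, 1.9, -1.3]
gripper_width: 0.088
```

```bash
cat > y.py <<'E'
from h import *
o=manip.get_obs();print(o["position"],o["ee_rot"],o["ft_force"],o["moment"],o["gripper_width"]*85.4)
s=vision.snapshot("side")
v,u=np.where((s["image"].min(2)>110)); k=(v>195)&(v<203)&(u>252)&(u<264)
Z=plane(s,[u[k].mean(),v[k].mean()],.069)[0]; print(k.sum(),Z,"stage",np.arctan2(.042-Z[1],.53-Z[0])+.1438)
E
python3 y.py
```

```text
[0.51563047 0.10358017 0.05293847] [-0.37539647 -3.10878049  0.01306197] [-0.39070641  1.92044289 -1.33432583] [ 0.23947363 -0.0640469  -0.03401918] 7.4942957608755
19 [0.46360173 0.05205458 0.069     ] stage -0.0064865812310566096
```

Emit:
step_arm --pt "0 0 -0.5 0.04 0.13 0 3" --pt "0 0 -0.5 0.05 0.123 0 3" --pt "0 0 -0.5 0.057 0.123 0 3" --pt "0 0 -0.5 0.067 0.117 0 3" --pt "0 0 0 0 0 0 3"

```text
t: 15.4
position: [0.5203, 0.1166, 0.053]
ee_rot: [-0.817, -3.018, 0.016]
ft_force: [0.6, 0.8, 0.1]
gripper_width: 0.085
```

```bash
python3 y.py
```

```text
[0.5202778  0.11657305 0.05295172] [-0.81710611 -3.01773577  0.01589443] [0.5880016  0.79490133 0.14343667] [ 0.13019949 -0.04053243  0.13613758] 7.2970727587296516
18 [0.46302896 0.05228587 0.069     ] stage -0.008595969912895213
```

Emit:
step_arm --pt "0 0 -0.55 0.1 0.12 0 3" --pt "0 0 -0.55 0.09 0.12 0 3" --pt "0 0 -0.55 0.1 0.115 0 3" --pt "0 0 -0.55 0.1 0.1 0 3" --pt "0 0 0 0 0 0 3"

```text
t: 15.95
position: [0.5297, 0.13, 0.053]
ee_rot: [-1.269, -2.851, 0.013]
ft_force: [-0.8, -0.0, 0.1]
gripper_width: 0.084
```

```bash
python3 y.py; python3 z.py side g.png 262 172
```

```text
[0.52973955 0.12995707 0.0529714 ] [-1.26894476 -2.85096386  0.01269329] [-0.76857511 -0.0176551   0.09552317] [ 0.18914059 -0.0712525   0.16513772] 7.144028245019439
17 [0.46339916 0.05195706 0.069     ] stage -0.004604416405137701
[0.52961661 0.12985344 0.05298348] [-1.26765284 -2.85145901  0.01248511] [-0.06659997 -0.07786831 -0.1502094 ] 7.170770250472528
zero_line [(array([0.4647, 0.0509, 0.0676]), 0.85)]
index_mark [(array([0.438 , 0.0549, 0.068 ]), 0.59)]
stage_centre [(array([0.529 , 0.0414, 0.072 ]), 0.71)]
finger_post [(array([0.5277, 0.1324, 0.0879]), 0.66), (array([0.5634, 0.0387, 0.0811]), 0.36)]
finger_pivot [(array([0.5732, 0.087 , 0.0691]), 0.64)]
```

View pics/g.png

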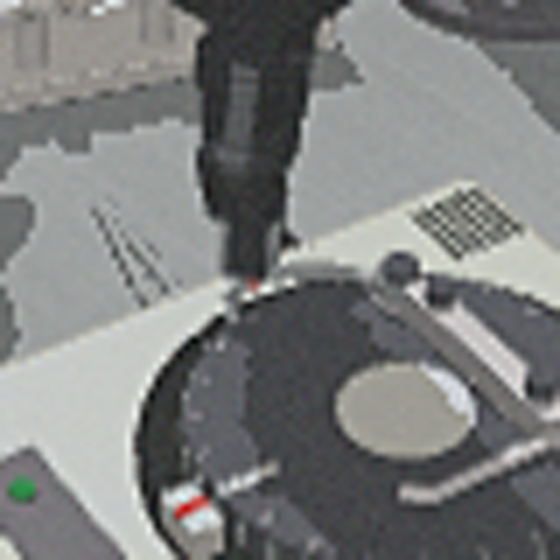

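The post has followed: its red foot is at tile (250,285), and the zero line still meets the index. By position the opening is about 0.53 rad, so I'll nudge on to the stop and watch force and stage.

Emit:
step_arm --pt "0 0 -0.1 0.04 0.035 0 3" --pt "0 0 -0.1 0.03 0.03 0 3" --pt "0 0 0 0 0 0 3"

```text
t: 16.6
position: [0.5308, 0.1311, 0.053]
ee_rot: [-1.313, -2.829, 0.013]
ft_force: [-0.5, 0.4, 1.6]
gripper_width: 0.079
```

```bash
python3 y.py
```

```text
[0.53081904 0.13108969 0.05297733] [-1.31330003 -2.82856603  0.01324735] [-0.48402379  0.36435222  1.59153349] [ 0.31738898 -0.0331733   0.1991301 ] 6.783701171279917
18 [0.46302896 0.05228587 0.069     ] stage -0.008595969912895213
```

Emit:
step_arm --pt "0 0 0 0.04 0.035 0 3" --pt "0 0 0 0.04 0.035 0 3" --pt "0 0 0 0 0 0 3"

```text
t: 16.95
position: [0.532, 0.1323, 0.0529]
ee_rot: [-1.313, -2.826, 0.017]
ft_force: [-1.9, 0.8, 2.4]
gripper_width: 0.085
```

```bash
python3 y.py; python3 y.py|head -1
```

```text
[0.53200396 0.13230921 0.05291154] [-1.31334013 -2.82588869  0.0167091 ] [-1.890926    0.78828857  2.38207826] [0.11319701 0.22746877 0.11165819] 7.244816615730842
19 [0.46360173 0.05205458 0.069     ] stage -0.0064865812310566096
[0.53198575 0.13228406 0.05291846] [-1.31333069 -2.82597105  0.01665329] [-2.44519882  0.49686977  3.17365181] [0.09623594 0.34632111 0.07342599] 7.482573857137666
```

Emit:
step_arm --pt "0 0 0 0.04 0.03 0 3" --pt "0 0 0 0.01 0.01 0 3" --pt "0 0 0 0 0 0 3" --pt "0 0 0 0 0 0 3" --pt "0 0 0 0 0 0 3"

```text
t: 17.55
position: [0.5326, 0.1323, 0.0529]
ee_rot: [-1.314, -2.824, 0.02]
ft_force: [-3.4, -0.5, 2.9]
gripper_width: 0.086
```

```bash
python3 y.py; python3 y.py; python3 z.py side i.png 262 172
```

```text
[0.53256419 0.13227365 0.05288921] [-1.31417898 -2.8239      0.01977019] [-3.44292769 -0.46502084  2.89635839] [-0.03143318  0.39868455  0.14776727] 7.345131654272789
18 [0.46328071 0.05258112 0.069     ] stage -0.013481708547047278
[0.53258592 0.13229335 0.05287991] [-1.31417835 -2.82393147  0.01973079] [-3.31153048 -0.96796688  3.16119592] [-0.0704425   0.38802656  0.09035382] 7.077978009370807
20 [0.46322546 0.05306059 0.069     ] stage -0.020350433833796228
[0.53258571 0.13227207 0.05288597] [-1.31421373 -2.82391799  0.01973476] [-3.38341225 -1.33298003  2.79089181] 7.257025470735304
zero_line [(array([0.463 , 0.051 , 0.0684]), 0.91), (array([0.5487, 0.2179, 0.0013]), 0.48)]
index_mark [(array([0.4411, 0.0552, 0.0673]), 0.68)]
stage_centre [(array([0.5302, 0.04  , 0.0691]), 0.75)]
finger_post [(array([0.5374, 0.1345, 0.089 ]), 0.52)]
finger_pivot [(array([0.5707, 0.0883, 0.0696]), 0.54)]
```

View pics/i.png

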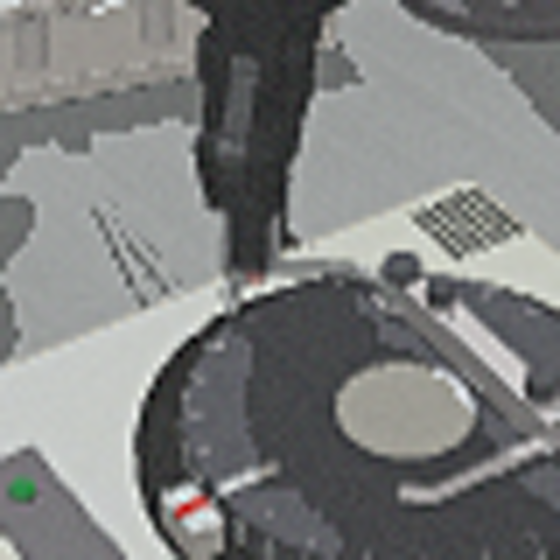

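Pushing has stopped advancing and the horizontal force has risen to about 3.5 N, so the finger is at its stop. The zero line still meets the index, to within about 0.02 rad. I'll hand in.

```bash
python3 -c "
from h import *
print(ticket.hand_in())"
```

```text
the job is handed in; nothing more can be done
None
```

I turned the stage to zero by its holder bar, with the finger still shut. Then I gripped the red post and swung the finger open to its stop, and handed in at about 17.7 s with the gripper still holding it. No verdict was reported.

**Last checks**
- **Stage:** the zero line read between -0.013 and -0.020 rad from the index, against the 0.09 rad allowed. It had been about -0.005 rad before the final push.
- **Finger:** the gripper's travel from the shut position gives about 0.60 rad. This is inferred from position, not read from the joint. The tool had stopped advancing, and the horizontal force had risen to about 3.5 N.
- **Grip:** the jaws read about 7.3 mm on the 10 mm post, a little under its size, much as they read 10.2 mm on the 12 mm bar.
- **Bystanders:** I did not measure them again at the end. The arm was routed clear of them, and no unexpected force showed.

**What failed or disagreed**
- **First grasp:** it closed on nothing. The real fingertips sit about 30 mm higher than the reported TCP, judged by camera depth and by the lack of contact below stage height. I went lower for both grips to allow for this.
- **Vertical force:** about 3 N remained on the tool at the end. I did not explain it.

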